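Set out the vanity board on the mirrored dresser

TASK

Set out the dark wooden board on the dresser, with left, right, front and behind taken along the board's own edges: stand the empty glass votive holder on the board in line with and midway between the pink organizer and the white hand dish, and only then stand the ivory LED candle in it; stand the chrome-capped lipstick upright on the board straight behind the hand dish, about two centimetres beyond its fingertips; and put the navy ring box, right way up, in the centre of the organizer's top. Set everything down without dropping it, let go, and leave the hand dish, perfume and nail polish where they are.

Things in the scene. Friction and masses are not known exactly. Their poses are not given: they have to be found in the camera images.
- board: Dark walnut board lying fixed on the mirrored dresser top, 220 (x) by 380 (y) by 6 mm thick. Origin at the centre of its underside, on the dresser top (top face 6 mm higher). Its x axis points to the back (away from the robot), its y axis to the left, z up; it may be turned a little on the dresser.
- organizer: Pink plastic jewellery organizer with two closed pull-out trays (they stay shut) and clear knobs on the front, fixed on the board at its left or right end and square with it: 120 deep (x) by 110 wide (y) by 85 mm high, flat plain top, knobs 14 mm proud of the front. Origin at the centre of its underside (top face 85 mm above it); x to the back, y left.
- ring_dish: White ceramic ring dish, an open hand lying palm up, loose (250 g) on the board at the other end from the organizer, square with the board; fingers point to the back, thumb left. 120 long (x), 93 wide, 16 mm high. Origin on the palm's middle line, midway along the length, at the underside: fingertips end 60 mm along +x (back), heel 60 mm along -x; y left.
- votive: Empty frosted pale blue-green glass votive holder, a plain straight cup, outside diameter 62 mm, 38 mm high, wall 4 mm (inside diameter 54), floor 6 mm thick. Starts upright on the dresser. About 150 g. Origin at the centre of its underside, z up the cup's axis.
- candle: Ivory LED candle, a plain cylinder 36 mm across and 75 mm tall with an orange plastic flame 13 mm high on top (88 mm in all). Starts upright on the dresser. About 60 g. Origin at the centre of its underside, z up its axis.
- lipstick: Lipstick tube, 22 mm across and 75 mm tall: dark lower half, brass band, chrome cap. Starts upright on the dresser. 40 g. Origin at the centre of its underside, z up its axis.
- ring_box: Closed navy ring box with a brass seam and clasp and a thin brass square on its lid, 52 by 52 by 42 mm high. Starts upright on the dresser, its sides along its x and y axes. About 90 g. Origin at the centre of its underside.
- perfume: Bystander: amber glass perfume bottle with black cap, 32 (x) by 44 (y) by 78 mm high, upright on the dresser among the things to be moved. Origin at the centre of its underside.
- polish: Bystander: nail polish, red round bottle 30 mm across with a white cap, 67 mm high, upright on the dresser among the things to be moved. Origin at the centre of its underside.
Mind the look-alikes: they are no part of the job. Leave any red look-alike of the votive alone.

How it is judged:
By the outcome, as a careful person would: the job done as asked, in the order asked, and still so for the second after the job is handed in, with the robot touching nothing.
It also fails if it takes over 128 s, if anything falls off the work surface, if the arm or the gripper's body presses on something with over 40 N, if the wrist force passes 120 N, or if a joint passes its speed limit or range.

ROBOT

A 6-joint arm with a two-finger parallel gripper is mounted at the origin on the work surface. World frame = base frame: x ahead of the robot, y to its left, z up, the work surface at z = 0. Lengths are in m, angles in rad, forces in N, time in s.
With the tool pointing down it reaches from about 0.275 to 0.75 m from the base axis. Payload 10.2 kg.
Tool frame: the origin (TCP) lies midway between the tips of the shut fingers; the grasp point (between the pads) lies 19 mm behind it (grasp_offset is the distance from the TCP to the grasp point, in m); z points along the fingers, y is the line along which they close (so a half turn about z gives the same grasp; the last joint's range is limited). The gripper opens to 85 mm and grips with 20 to 120 N. Pads are 22 mm wide; open, the fingers measure 114 mm over their backs; the gripper's body (76 mm by 85 mm) begins 54 mm behind the grasp point. The pads swing forward as they close: fully open they stand 13 mm farther back than shut.
Start: joints at [-1.459, 0.313, 1.498, -0, 1.331, -0.223], TCP at [0.172, -0.496, 0.231] pointing down, gripper open.
Joint ranges: [-2.94, 2.94], [-0.97, 2.17], [0.19, 2.56], [-1.23, 4.37], [0.02, 3.11], [-2.88, 2.88]. Speed limits (rad/s): [2.39, 2.39, 3.01, 3.14, 3.14, 3.14].

INTERFACE

Orientations are given as a rotation vector (axis times angle).
In Python, from plant import * gives the robot as it stands. The module is installed in compiled form; this text tells all that it offers.
- The arm moves only by the tool jog_arm, never from a script. Its argument "series" is a list of rows, each an object with "fingers": the finger opening in m, from 0 to 0.0854; "delta_pos": the shift along the tool's x, y, z in m, a list of three; "turn": the turn about the tool's z in units of 10 degrees (1.0 is 10 degrees). A call has 1 to 12 rows; each row is the pose to reach, as a shift and turn from the pose commanded when the call began, along the tool's axes at that moment; what a row does not reach only later rows make up. A row lasts 1/8 s, in which the tool goes at most 62.5 mm and 10.7 degrees, less where a joint would pass 70% of its speed; a pose out of reach is approached as far as the arm can. A call with a gripper value outside its range is refused whole. The fingers move at their own pace and stop on an object; the grip force is fixed at half the most. Time passes only in rows, so rows that repeat a pose let the fingers close. It gives the time, the measured TCP pose, the force, the opening and the grip force at its end, in the units of the state.
- observe(): the state, without advancing time (a new reading comes with each control period).
- grab_frame(name): name is "side" or "top" or "wrist"; returns the picture (480x640x3 uint8, red, green, blue); there is no depth.
- camera_params(name): a dict with "K" (3x3 intrinsics, pixels), "eye" and "attitude" of the camera in the world. Camera axes: x right, y down, z forward; pixel columns grow to the right and rows downward; lengths in m; the calibration is good to about 2 mm. A picture is of the moment at which its call begins: read the wrist's pose just before it. camera_params takes no time and is no camera call; for the wrist camera it gives the pose at the moment of the call.
- sign_off(): hands the job in; it is judged then, once.
The state is a dict: "t": time; "qpos": joint angles; "qvel": joint speeds; "tau": joint torques, N m; "tcp_pos": TCP position; "orientation": TCP orientation; "ft_force": force on the tool from outside, world axes, zero at the start; "torque": the same for the moment, N m; "gripper_width": finger opening in m; "grip_force": force on a finger pad.
Only numpy, scipy, OpenCV 4.12 (cv2) and the standard library are available. Lean on these libraries where they do the work, as an engineer would, in place of code of your own. Each camera call takes 0.05 s, during which the arm holds its last target. There are 200 camera calls.

## Working session

There is one attempt and no reset: what is moved stays moved. The work goes in short steps, Python scripts to look and compute and a tool call to move; the robot and the scene stay as the last step left them, time stands still between calls to the robot, and variables do not carry over. Pictures are saved under pics/ and viewed, at most 17 in all, crops included, and the job is handed in when it is done.

Besides the shell and the picture viewer there is one more tool, called as name([rows], argument=value, ...), one row to a line, values as JSON. jog_arm: Moves the arm, as the interface text tells. Its arguments: {"type":"object","properties":{"series":{"type":"array"}},"required":["series"]}

```bash
mkdir -p pics; python3 - <<'E'
from plant import *
import cv2
for n in ("top","side"):
    c=camera_params(n); im=grab_frame(n); cv2.imwrite(f"pics/{n}0.png",im[:,:,::-1]); print(n,c)
print(camera_params("wrist")); s=observe(); print(s)
E
```

```text
top {'K': array([[576.207083  ,   0.        , 316.8537477 ],
       [  0.        , 576.207083  , 246.61875068],
       [  0.        ,   0.        ,   1.        ]]), 'eye': array([0.23055148, 0.0256586 , 1.18362041]), 'attitude': array([-2.13142529,  2.14560772, -0.18890866])}
side {'K': array([[499.65619963,   0.        , 328.01613459],
       [  0.        , 499.65619963, 243.36780808],
       [  0.        ,   0.        ,   1.        ]]), 'eye': array([ 0.15193292, -0.7334413 ,  0.81750606]), 'attitude': array([-2.29904449,  0.42478758, -0.19042271])}
{'K': array([[374.19288575,   0.        , 319.77030659],
       [  0.        , 374.19288575, 232.91456734],
       [  0.        ,   0.        ,   1.        ]]), 'eye': array([ 0.24798721, -0.46935822,  0.37414626]), 'attitude': array([ 2.34031511, -1.66556791, -0.26652931])}
{'t': 0.1, 'qpos': array([-1.45942223e+00,  3.13402830e-01,  1.49833804e+00, -1.19289888e-05,
        1.33099482e+00, -2.23389057e-01]), 'qvel': array([-1.28163521e-04, -1.44054084e-03, -2.11829232e-03, -2.74790841e-04,
        3.95433409e-04,  5.68147692e-05]), 'tau': array([ 3.83363717e-03, -4.12901187e+01, -2.60140193e+01, -1.14585009e-04,
        3.05143032e-03, -1.10950592e-05]), 'tcp_pos': array([ 0.17245235, -0.49563495,  0.23079649]), 'orientation': array([-3.09656026e+00, -5.23206929e-01, -8.23072771e-05]), 'ft_force': array([-0.8592914 , -0.00342072, -0.0609094 ]), 'torque': array([-0.02968002,  0.03133346, -0.01199352]), 'grip_force': 0.0, 'gripper_width': 0.08537921282571725}
```

View pics/top0.png

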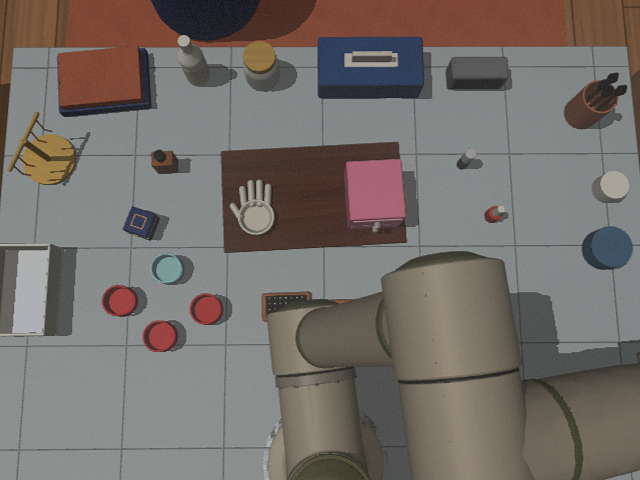

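View pics/side0.png

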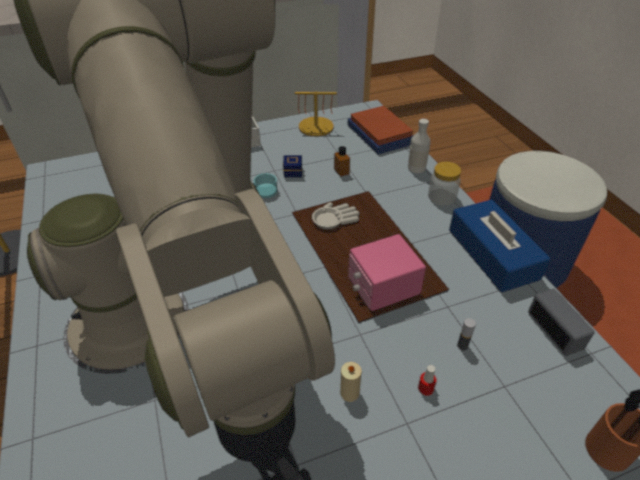

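```bash
cat > h.py <<'E'
from plant import *
import cv2, numpy as np
from scipy.spatial.transform import Rotation as R
def ray(c,px):
    px=np.atleast_2d(px).astype(float)
    d=np.c_[px,np.ones(len(px))]@np.linalg.inv(c["K"]).T
    return d@R.from_rotvec(c["attitude"]).as_matrix().T
def plane(c,px,z):
    d=ray(c,px); return c["eye"]+d*((z-c["eye"][2])/d[:,2])[:,None]
def proj(c,P):
    p=(np.atleast_2d(P)-c["eye"])@R.from_rotvec(c["attitude"]).as_matrix(); p=p@c["K"].T
    return p[:,:2]/p[:,2:]
def blobs(im,f,roi=None,amin=30):
    hsv=cv2.cvtColor(im,cv2.COLOR_RGB2HSV).astype(int)
    m=f(hsv[...,0],hsv[...,1],hsv[...,2]).astype(np.uint8)
    if roi: x0,y0,x1,y1=roi; k=np.zeros_like(m); k[y0:y1,x0:x1]=1; m*=k
    n,l,s,ce=cv2.connectedComponentsWithStats(m)
    o=[(s[i,4],ce[i],s[i,:4],(l==i).astype(np.uint8)) for i in range(1,n) if s[i,4]>=amin]
    return sorted(o,key=lambda t:-t[0])
def contour(m): return max(cv2.findContours(m,cv2.RETR_EXTERNAL,cv2.CHAIN_APPROX_NONE)[0],key=cv2.contourArea)[:,0]
def rect(P): return cv2.minAreaRect((np.asarray(P)[:,:2]*1000).astype(np.float32))
E
python3 - <<'E'
from h import *
im=cv2.imread("pics/top0.png")[:,:,::-1].copy(); c=camera_params("top")
def show(n,f,roi,z,k=3):
    for a,ce,bb,m in blobs(im,f,roi)[:k]:
        P=plane(c,contour(m),z); r=rect(P); (ccx,ccy),rad=cv2.minEnclosingCircle((P[:,:2]*1000).astype(np.float32))
        print(n,a,ce.round(1),bb,"rect",np.round(r[0],1),np.round(r[1],1),round(r[2],1),"circ",round(ccx,1),round(ccy,1),round(rad,1))
show("board",lambda h,s,v:(v<110)&(s>60)&((h<20)|(h>165)),(205,130,420,265),.006,2)
show("pink",lambda h,s,v:(h>160)&(s>90)&(v>170),(330,150,420,240),.091,2)
show("dish",lambda h,s,v:(s<70)&(v>100),(226,165,285,245),.012,2)
show("votive",lambda h,s,v:(h>75)&(h<100)&(s>60)&(v>90),(145,245,195,295),.038,2)
show("ring",lambda h,s,v:(h>105)&(h<135)&(s>100)&(v<130),(115,195,170,250),.042,2)
show("polish",lambda h,s,v:((h<8)|(h>170))&(s>150),(475,195,520,230),.02,2)
hsv=cv2.cvtColor(im,cv2.COLOR_RGB2HSV); print(hsv[269,168],hsv[265,180],hsv[222,141],hsv[222,130],hsv[200,250],hsv[300,100])
big=np.hstack([cv2.resize(im[130:290,110:290],(0,0),fx=3,fy=3,interpolation=3),cv2.resize(im[140:200,440:490],(200,480))])
cv2.imwrite("pics/crop1.png",big[:,:,::-1]); print(big.shape)
E
```

```text
board 12803 [302.8 196.7] [221 142 185 111] rect [537.1  22.5] [219.1 377.8] 2.9 circ 536.9 22.2 216.6
dish 1467 [254.6 208.7] [229 180  45  55] rect [512.3 150.9] [117.1  89.4] 6.5 circ 513.1 144.2 58.7
polish 41 [493.3 214.3] [489 207  13  13] rect [ 493.5 -353.6] [26.3 18.3] 35.0 circ 495.2 -356.4 13.4
[ 88  54 156] [ 88  61 154] [114  89  83] [114 110  86] [ 17  32 161] [ 86  12 145]
(480, 740, 3)
```

View pics/crop1.png

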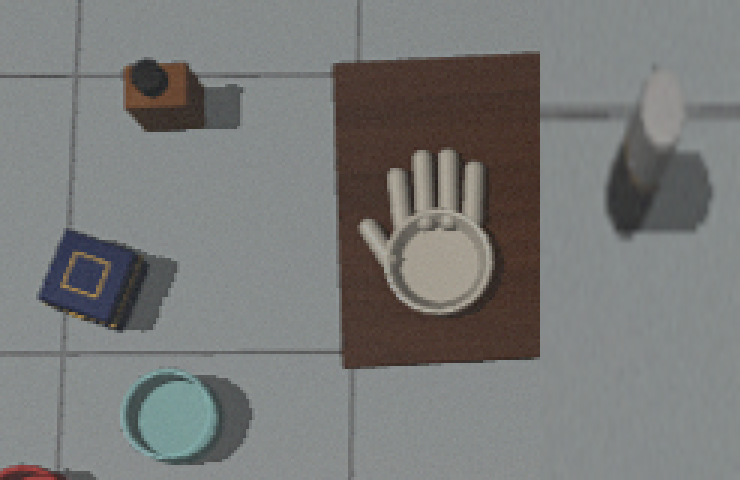

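```bash
cat >> h.py <<'E'
B=np.array([.5371,.0225]); YAW=np.radians(2.9)
def tob(P): 
    P=np.atleast_2d(P)[:,:2]-B; c,s=np.cos(YAW),np.sin(YAW); return P@np.array([[c,-s],[s,c]])
def fromb(P):
    c,s=np.cos(YAW),np.sin(YAW); return np.atleast_2d(P)@np.array([[c,s],[-s,c]])+B
E
python3 - <<'E'
from h import *
im=cv2.imread("pics/top0.png")[:,:,::-1].copy(); c=camera_params("top")
def show(n,f,roi,z,k=2,b=False):
    for a,ce,bb,m in blobs(im,f,roi)[:k]:
        P=plane(c,contour(m),z); P=tob(P) if b else P; r=rect(P); (x,y),rad=cv2.minEnclosingCircle((P[:,:2]*1000).astype(np.float32))
        print(n,a,bb,"rect",np.round(r[0],1),np.round(r[1],1),round(r[2],1),"circ",round(x,1),round(y,1),round(rad,1),"ext",(P[:,:2].min(0)*1000).round(1),(P[:,:2].max(0)*1000).round(1))
bf=lambda h,s,v:(v<110)&(s>60)&((h<20)|(h>165))
m=blobs(im,bf,(205,130,420,265))[0][3]
hsv=cv2.cvtColor(im,cv2.COLOR_RGB2HSV); print("pink",hsv[190,375],hsv[215,375],hsv[225,375],"board",hsv[170,300])
p=hsv[190,375].astype(int)
show("pink",lambda h,s,v:(h>160)&(s>90)&(v>p[2]-25),(330,150,420,240),.091,2,True)
show("dish",lambda h,s,v:(s<70)&(v>85),(226,165,285,245),.014,2,True)
# palm part only: rows with x_b below
D=blobs(im,lambda h,s,v:(s<70)&(v>85),(226,165,285,245))[0][3]
P=tob(plane(c,contour(D),.020))*1000
Q=P[(P[:,0]<P[:,0].min()+35)]
A=np.c_[2*Q,np.ones(len(Q))]; s=np.linalg.lstsq(A,(Q**2).sum(1),rcond=None)[0]; print("palm circ",s[:2],np.sqrt(s[2]+s[:2]@s[:2]))
show("votive",lambda h,s,v:(h>80)&(h<96)&(s>38)&(v>70),(145,245,195,295),.038,2)
show("ring",lambda h,s,v:(h>105)&(h<130)&(s>75),(115,195,170,250),.042,2)
E
```

```text
pink [173 103 169] [174 100 171] [ 12  26 128] board [  8 109  70]
pink 3149 [347 159  58  61] rect [ -14.3 -122.2] [116.8 107. ] 0.0 circ -14.5 -122.4 77.4 ext [ -72.8 -175.7] [ 44.1 -68.7]
dish 1595 [229 179  46  56] rect [-19.  128.9] [117.3  90.2] 4.8 circ -17.7 119.7 59.2 ext [-76.7  82. ] [ 40.8 174.6]
palm circ [-40.47913647 119.75880275] 37.27764680784122
votive 750 [150 253  33  32] rect [381.2 316.1] [63.  63.8] 1.8 circ 380.4 314.9 34.5 ext [349.8 283.7] [412.4 348.2]
ring 371 [124 207  31  30] rect [476.5 374.1] [48.7 49.8] 69.6 circ 476.6 373.8 33.3 ext [446.6 343.2] [506.5 402.7]
ring 85 [133 216  11  12] rect [476.7 374.8] [18.3 19.3] 70.8 circ 476.4 374.9 12.2 ext [465.1 364.9] [487.8 384.9]
```

```bash
python3 - <<'E'
from h import *
t=camera_params("top"); s=camera_params("side")
print("lip top",plane(t,[470.5,153.5],.075)*1000)
im=cv2.imread("pics/side0.png")[:,:,::-1].copy()
cr=cv2.resize(im[310:410,330:480],(0,0),fx=5,fy=5,interpolation=2); cv2.imwrite("pics/side_crop.png",cr[:,:,::-1])
P=plane(t,[470.5,153.5],.075); print("lip top in side",proj(s,P), proj(s,P-[0,0,.075]))
g=plane(s,[350,396],0); print("candle base guess",g, proj(s,g+[0,0,.075]))
o=observe(); print(R.from_rotvec(o["orientation"]).as_matrix().round(3))
w=camera_params("wrist"); Rt=R.from_rotvec(o["orientation"]).as_matrix()
print("cam in tool",Rt.T@(w["eye"]-o["tcp_pos"]), (Rt.T@R.from_rotvec(w["attitude"]).as_matrix()).round(3))
E
```

```text
lip top [[ 605.368443   -295.74957868   75.        ]]
lip top in side [[468.90792572 322.18782127]] [[461.24848757 345.80771957]]
candle base guess [[ 0.35972743 -0.31759064  0.        ]] [[351.59874094 373.21589421]]
[[ 0.944  0.329 -0.   ]
 [ 0.329 -0.944  0.001]
 [ 0.    -0.001 -1.   ]]
cam in tool [ 0.08000956 -0.00016134 -0.14333033] [[-0.001 -0.95  -0.311]
 [ 1.    -0.001 -0.   ]
 [-0.    -0.311  0.95 ]]
```

View pics/side_crop.png

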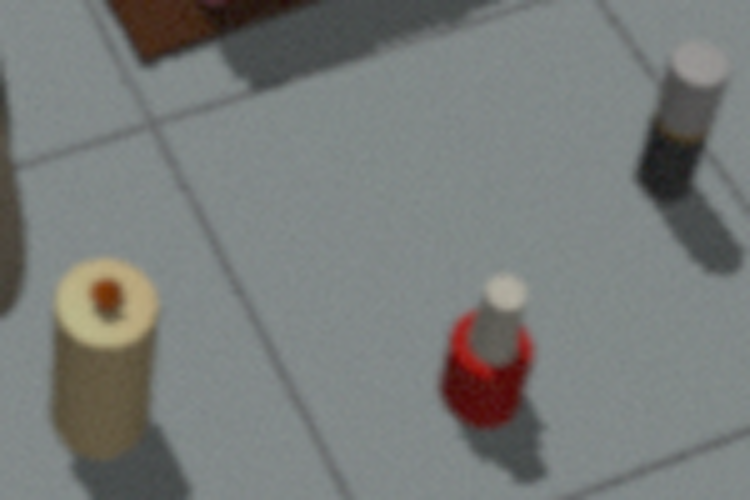

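```bash
cat >> h.py <<'E'
def go(x,y,z,yaw,frm=None):
    """tool deltas from measured (or given x,y,z,yaw) pose to target; yaw = world angle of tool x, deg"""
    if frm is None:
        o=observe(); M=R.from_rotvec(o["orientation"]).as_matrix(); p=o["tcp_pos"]; y0=np.degrees(np.arctan2(M[1,0],M[0,0]))
    else:
        p=np.array(frm[:3]); y0=frm[3]; a=np.radians(y0); M=np.array([[np.cos(a),np.sin(a),0],[np.sin(a),-np.cos(a),0],[0,0,-1]])
    d=M.T@(np.array([x,y,z])-p); t=-((yaw-y0+180)%360-180)/10
    print("from",p.round(4),round(y0,2),"delta",d.round(4),"turn",round(t,3),"rows>=",int(np.ceil(max(np.linalg.norm(d)/.0625,abs(t)/1.07))))
E
python3 - <<'E'
from h import *
s=camera_params("side"); print("candle",plane(s,[351.2,370.6],.075),"polish",plane(s,[431,368.2],.067))
go(.605,-.296,.2,76)
for n,p in dict(votive=(-.016,.001),lip=(.0705,.1195),org=(-.0145,-.122)).items(): print(n,fromb([p]))
E
```

```text
candle [[ 0.36108203 -0.31267201  0.075     ]] polish [[ 0.49420445 -0.35294495  0.067     ]]
from [ 0.1725 -0.4956  0.2308] 19.18 delta [ 0.4741 -0.0464  0.031 ] turn -5.682 rows>= 8
votive [[0.5210699  0.02268923]]
lip [[0.60146386 0.14541377]]
org [[ 0.52879091 -0.10007736]]
```

jog_arm([
  {"fingers": 0.0854,"delta_pos": [0.4741,-0.0464,0.031],"turn": -5.68},
  {"fingers": 0.0854,"delta_pos": [0.4741,-0.0464,0.031],"turn": -5.68},
  {"fingers": 0.0854,"delta_pos": [0.4741,-0.0464,0.031],"turn": -5.68},
  {"fingers": 0.0854,"delta_pos": [0.4741,-0.0464,0.031],"turn": -5.68},
  {"fingers": 0.0854,"delta_pos": [0.4741,-0.0464,0.031],"turn": -5.68},
  {"fingers": 0.0854,"delta_pos": [0.4741,-0.0464,0.031],"turn": -5.68},
  {"fingers": 0.0854,"delta_pos": [0.4741,-0.0464,0.031],"turn": -5.68},
  {"fingers": 0.0854,"delta_pos": [0.4741,-0.0464,0.031],"turn": -5.68},
  {"fingers": 0.0854,"delta_pos": [0.4741,-0.0464,0.031],"turn": -5.68},
  {"fingers": 0.0854,"delta_pos": [0.4741,-0.0464,0.031],"turn": -5.68},
  {"fingers": 0.0854,"delta_pos": [0.4741,-0.0464,0.031],"turn": -5.68},
  {"fingers": 0.0854,"delta_pos": [0.4741,-0.0464,0.031],"turn": -5.68},
])

```text
t: 1.6
tcp_pos: [0.6045, -0.2969, 0.2007]
orientation: [2.477, 1.932, 0.0]
ft_force: [-0.7, 0.5, 0.3]
gripper_width: 0.0853
grip_force: 0.0
```

```bash
python3 - <<'E'
from h import *
o=observe(); print(o["tcp_pos"],o["t"],o["qpos"].round(2))
w=camera_params("wrist"); im=grab_frame("wrist"); cv2.imwrite("pics/w1.png",im[:,:,::-1])
t=camera_params("top"); im2=grab_frame("top"); cv2.imwrite("pics/top1.png",im2[:,:,::-1])
print("lip expected px",proj(w,[.605,-.296,.075]))
print("candle in top",proj(t,[.361,-.3127,.075]))
go(.605,-.296,.03,76)
E
```

```text
[ 0.60446291 -0.2968791   0.20067214] 1.6 [-0.63  0.67  1.02 -0.    1.45 -0.38]
lip expected px [[320.16846184 221.35840454]]
candle in top [[485.71651927 274.25644592]]
from [ 0.6047 -0.2966  0.2006] 75.94 delta [7.000e-04 1.000e-04 1.706e-01] turn -0.006 rows>= 3
```

View pics/w1.png

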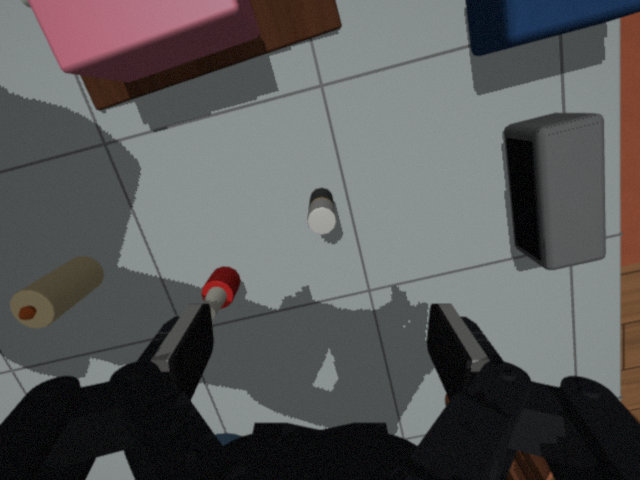

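jog_arm([
  {"fingers": 0.0854,"delta_pos": [0.0006,0.0002,0.06],"turn": 0},
  {"fingers": 0.0854,"delta_pos": [0.0006,0.0002,0.12],"turn": 0},
  {"fingers": 0.0854,"delta_pos": [0.0006,0.0002,0.155],"turn": 0},
  {"fingers": 0.0854,"delta_pos": [0.0006,0.0002,0.175],"turn": 0},
  {"fingers": 0.0854,"delta_pos": [0.0006,0.0002,0.175],"turn": 0},
  {"fingers": 0.01,"delta_pos": [0.0006,0.0002,0.175],"turn": 0},
  {"fingers": 0.01,"delta_pos": [0.0006,0.0002,0.175],"turn": 0},
  {"fingers": 0.01,"delta_pos": [0.0006,0.0002,0.175],"turn": 0},
  {"fingers": 0.01,"delta_pos": [0.0006,0.0002,0.175],"turn": 0},
  {"fingers": 0.01,"delta_pos": [0.0006,0.0002,0.175],"turn": 0},
  {"fingers": 0.01,"delta_pos": [0.0006,0.0002,0.175],"turn": 0},
  {"fingers": 0.01,"delta_pos": [0.0006,0.0002,0.175],"turn": 0},
])

```text
t: 3.2
tcp_pos: [0.6056, -0.2959, 0.026]
orientation: [2.475, 1.933, 0.0]
ft_force: [-0.8, -0.2, 5.3]
gripper_width: 0.0207
grip_force: 58.5
```

```bash
python3 - <<'E'
from h import *
o=observe();z=o["tcp_pos"][2]; print(o["grip_force"],o["gripper_width"])
go(.605,-.296,.2,76)
go(.6015,.1454,.2,2.9,frm=(.605,-.296,.2,76))
go(.6015,.1454,.2,182.9,frm=(.605,-.296,.2,76))
# candle & co in top view now
t=camera_params("top"); im=cv2.imread("pics/top1.png")[:,:,::-1].copy()
for a,ce,bb,m in blobs(im,lambda h,s,v:(h>8)&(h<28)&(s>45)&(v>90),(450,240,520,310))[:3]: print(a,ce,bb)
E
```

```text
58.46503794193268 0.020731774507004315
from [ 0.6056 -0.2959  0.026 ] 75.99 delta [-0.0003 -0.0004 -0.174 ] turn -0.001 rows>= 3
from [ 0.605 -0.296  0.2  ] 76 delta [ 0.4274 -0.1102  0.    ] turn 7.31 rows>= 8
from [ 0.605 -0.296  0.2  ] 76 delta [ 0.4274 -0.1102  0.    ] turn -10.69 rows>= 10
372 [458.62096774 294.2016129 ] [450 274  24  36]
250 [457.012 251.172] [450 240  21  29]
222 [484.47297297 274.66666667] [476 266  18  18]
```

jog_arm([
  {"fingers": 0.01,"delta_pos": [0,0,-0.03],"turn": 0},
  {"fingers": 0.01,"delta_pos": [0,0,-0.09],"turn": 0},
  {"fingers": 0.01,"delta_pos": [0,0,-0.15],"turn": 0.5},
  {"fingers": 0.01,"delta_pos": [0.0571,-0.0148,-0.174],"turn": 1.5},
  {"fingers": 0.01,"delta_pos": [0.1171,-0.0302,-0.174],"turn": 2.5},
  {"fingers": 0.01,"delta_pos": [0.1771,-0.0457,-0.174],"turn": 3.5},
  {"fingers": 0.01,"delta_pos": [0.2371,-0.0611,-0.174],"turn": 4.5},
  {"fingers": 0.01,"delta_pos": [0.2971,-0.0766,-0.174],"turn": 5.5},
  {"fingers": 0.01,"delta_pos": [0.3571,-0.0921,-0.174],"turn": 6.5},
  {"fingers": 0.01,"delta_pos": [0.4071,-0.105,-0.174],"turn": 7.31},
  {"fingers": 0.01,"delta_pos": [0.4271,-0.1106,-0.174],"turn": 7.31},
  {"fingers": 0.01,"delta_pos": [0.4271,-0.1106,-0.174],"turn": 7.31},
])

```text
t: 4.7
tcp_pos: [0.6013, 0.146, 0.1989]
orientation: [3.14, 0.084, -0.001]
ft_force: [0.6, -0.1, -0.9]
gripper_width: 0.0206
grip_force: 58.7
```

```bash
python3 - <<'E'
from h import *
o=observe(); print(o["qpos"].round(2),o["grip_force"],o["ft_force"].round(1))
w=camera_params("wrist"); im=grab_frame("wrist"); cv2.imwrite("pics/w2.png",im[:,:,::-1])
print("fingertip expect",proj(w,np.c_[fromb([[.041,.1195],[-.055,.1195],[.0705,.1195]]),[.02,.022,.006]]))
go(.6015,.1454,.04,2.9); go(.6015,.1454,.032,2.9)
E
```

```text
[ 0.05  0.55  1.24 -0.    1.36  1.57] 58.746739625930786 [ 0.6 -0.1 -0.9]
fingertip expect [[320.58601364 236.84757591]
 [320.36511295 329.85826064]
 [320.62231177 201.60611088]]
from [0.6016 0.1448 0.199 ] 2.96 delta [ 0.     -0.0007  0.159 ] turn 0.006 rows>= 3
from [0.6016 0.1448 0.199 ] 2.96 delta [ 0.     -0.0007  0.167 ] turn 0.006 rows>= 3
```

View pics/w2.png

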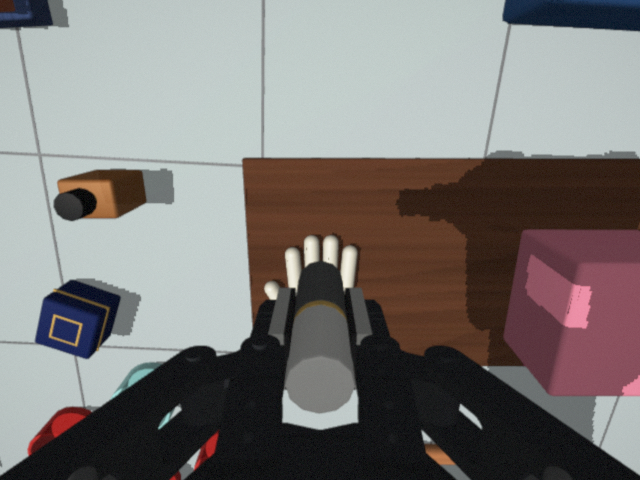

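jog_arm([
  {"fingers": 0.01,"delta_pos": [0,0,0.06],"turn": 0},
  {"fingers": 0.01,"delta_pos": [0,0,0.115],"turn": 0},
  {"fingers": 0.01,"delta_pos": [0,0,0.15],"turn": 0},
  {"fingers": 0.01,"delta_pos": [0,0,0.163],"turn": 0},
  {"fingers": 0.01,"delta_pos": [0,0,0.166],"turn": 0},
  {"fingers": 0.01,"delta_pos": [0,0,0.166],"turn": 0},
  {"fingers": 0.01,"delta_pos": [0,0,0.166],"turn": 0},
])

```text
t: 5.62
tcp_pos: [0.6022, 0.1454, 0.0346]
orientation: [-3.141, -0.079, -0.004]
ft_force: [0.3, 0.5, -0.9]
gripper_width: 0.0204
grip_force: 58.7
```

jog_arm([
  {"fingers": 0.01,"delta_pos": [0,0,0.001],"turn": 0},
  {"fingers": 0.01,"delta_pos": [0,0,0.001],"turn": 0},
])

```text
t: 5.88
tcp_pos: [0.6016, 0.1455, 0.0325]
orientation: [-3.141, -0.079, -0.0]
ft_force: [0.3, 1.0, -0.8]
gripper_width: 0.0205
grip_force: 58.7
```

jog_arm([
  {"fingers": 0.01,"delta_pos": [0,0,0.0007],"turn": 0},
  {"fingers": 0.01,"delta_pos": [0,0,0.0007],"turn": 0},
])

```text
t: 6.12
tcp_pos: [0.6017, 0.1455, 0.032]
orientation: [-3.141, -0.079, -0.001]
ft_force: [-1.2, -1.1, 4.1]
gripper_width: 0.0205
grip_force: 59.2
```

```bash
python3 - <<'E'
from h import *
go(.6016,.1454,.2,2.9)
go(.4766,.3742,.2,70,frm=(.6016,.1454,.2,2.9))
E
```

```text
from [0.6017 0.1455 0.032 ] 2.89 delta [ 0.00e+00  1.00e-04 -1.68e-01] turn -0.001 rows>= 3
from [0.6016 0.1454 0.2   ] 2.9 delta [-0.1133 -0.2348  0.    ] turn -6.71 rows>= 7
```

jog_arm([
  {"fingers": 0.03,"delta_pos": [0,0,0],"turn": 0},
  {"fingers": 0.05,"delta_pos": [0,0,0],"turn": 0},
  {"fingers": 0.06,"delta_pos": [0,0,0],"turn": 0},
  {"fingers": 0.06,"delta_pos": [0,0,-0.03],"turn": 0},
  {"fingers": 0.06,"delta_pos": [0,0,-0.08],"turn": 0},
  {"fingers": 0.0854,"delta_pos": [0,0,-0.14],"turn": 0},
])

```text
t: 6.88
tcp_pos: [0.601, 0.1454, 0.1724]
orientation: [3.141, 0.079, -0.003]
ft_force: [-0.2, 1.4, 1.1]
gripper_width: 0.0762
grip_force: 0.0
```

jog_arm([
  {"fingers": 0.0854,"delta_pos": [-0.028,-0.058,-0.02],"turn": -1},
  {"fingers": 0.0854,"delta_pos": [-0.055,-0.115,-0.028],"turn": -2},
  {"fingers": 0.0854,"delta_pos": [-0.08,-0.165,-0.028],"turn": -3},
  {"fingers": 0.0854,"delta_pos": [-0.1,-0.205,-0.028],"turn": -4},
  {"fingers": 0.0854,"delta_pos": [-0.1133,-0.2348,-0.028],"turn": -5},
  {"fingers": 0.0854,"delta_pos": [-0.1133,-0.2348,-0.028],"turn": -6},
  {"fingers": 0.0854,"delta_pos": [-0.1133,-0.2348,-0.028],"turn": -6.71},
  {"fingers": 0.0854,"delta_pos": [-0.1133,-0.2348,-0.028],"turn": -6.71},
  {"fingers": 0.0854,"delta_pos": [-0.1133,-0.2348,-0.028],"turn": -6.71},
])

```text
t: 8.0
tcp_pos: [0.4766, 0.3742, 0.1996]
orientation: [-2.576, -1.798, 0.0]
ft_force: [-0.3, 0.2, 0.8]
gripper_width: 0.0854
grip_force: 0.0
```

```bash
python3 - <<'E'
from h import *
w=camera_params("wrist"); im=grab_frame("wrist"); cv2.imwrite("pics/w3.png",im[:,:,::-1])
print("box expect",proj(w,[.4766,.3742,.042]),"vot",proj(w,[.381,.3155,.038]))
for a,ce,bb,m in blobs(im,lambda h,s,v:(h>105)&(h<130)&(s>75),(200,100,440,300),80)[:3]:
    P=plane(w,contour(m),.042); r=rect(P); print(a,ce,bb,np.round(r[0],1),np.round(r[1],1),round(r[2],1))
t=camera_params("top"); im2=grab_frame("top"); cv2.imwrite("pics/top2.png",im2[:,:,::-1])
go(.4766,.3742,.006,70)
E
```

```text
box expect [[319.82736109 211.65572977]] vot [[243.90807861 303.85317343]]
2627 [320.07727446 208.36391321] [289 179  63  62] [477.1 375.3] [52.2 50.8] 70.1
598 [320.03177258 211.69899666] [308 200  25  25] [476.5 373.9] [20.6 20.1] 70.4
102 [320.29411765 174.67647059] [294 174  53   3] [487.3 402.8] [ 1.6 41.9] 69.8
from [0.4766 0.3742 0.1996] 69.88 delta [ 0.     -0.      0.1936] turn -0.012 rows>= 4
```

View pics/w3.png

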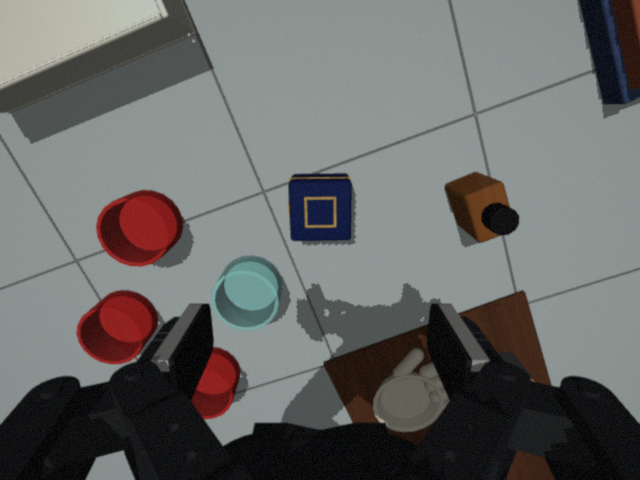

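jog_arm([
  {"fingers": 0.0854,"delta_pos": [0,0,0.06],"turn": 0},
  {"fingers": 0.0854,"delta_pos": [0,0,0.12],"turn": 0},
  {"fingers": 0.0854,"delta_pos": [0,0,0.165],"turn": 0},
  {"fingers": 0.0854,"delta_pos": [0,0,0.19],"turn": 0},
  {"fingers": 0.0854,"delta_pos": [0,0,0.192],"turn": 0},
  {"fingers": 0.0854,"delta_pos": [0,0,0.192],"turn": 0},
  {"fingers": 0.04,"delta_pos": [0,0,0.192],"turn": 0},
  {"fingers": 0.04,"delta_pos": [0,0,0.192],"turn": 0},
  {"fingers": 0.04,"delta_pos": [0,0,0.192],"turn": 0},
  {"fingers": 0.04,"delta_pos": [0,0,0.192],"turn": 0},
  {"fingers": 0.04,"delta_pos": [0,0,0.192],"turn": 0},
])

```text
t: 9.48
tcp_pos: [0.4771, 0.3746, 0.0088]
orientation: [2.573, 1.801, 0.003]
ft_force: [-0.8, 0.0, 5.5]
gripper_width: 0.0514
grip_force: 63.5
```

```bash
python3 - <<'E'
from h import *
go(.4766,.3742,.25,70)
go(.5288,-.1001,.25,92.9,frm=(.4766,.3742,.25,70))
E
```

```text
from [0.4771 0.3746 0.0088] 69.98 delta [-2.000e-04 -0.000e+00 -2.412e-01] turn -0.002 rows>= 4
from [0.4766 0.3742 0.25  ] 70 delta [-0.4278  0.2113  0.    ] turn -2.29 rows>= 8
```

jog_arm([
  {"fingers": 0.04,"delta_pos": [0,0,-0.03],"turn": 0},
  {"fingers": 0.04,"delta_pos": [0,0,-0.09],"turn": 0},
  {"fingers": 0.04,"delta_pos": [0,0,-0.15],"turn": 0},
  {"fingers": 0.04,"delta_pos": [-0.0278,0.0137,-0.2],"turn": -0.2},
  {"fingers": 0.04,"delta_pos": [-0.08,0.0395,-0.22],"turn": -0.5},
  {"fingers": 0.04,"delta_pos": [-0.135,0.0667,-0.22],"turn": -0.9},
  {"fingers": 0.04,"delta_pos": [-0.19,0.0939,-0.22],"turn": -1.3},
  {"fingers": 0.04,"delta_pos": [-0.245,0.121,-0.22],"turn": -1.7},
  {"fingers": 0.04,"delta_pos": [-0.3,0.1482,-0.22],"turn": -2.0},
  {"fingers": 0.04,"delta_pos": [-0.355,0.1754,-0.22],"turn": -2.29},
  {"fingers": 0.04,"delta_pos": [-0.4,0.1976,-0.22],"turn": -2.29},
  {"fingers": 0.04,"delta_pos": [-0.428,0.2113,-0.22],"turn": -2.29},
])

```text
t: 10.98
tcp_pos: [0.5284, -0.1025, 0.2276]
orientation: [2.167, 2.274, -0.0]
ft_force: [0.4, 0.2, 0.1]
gripper_width: 0.0509
grip_force: 62.5
```

jog_arm([
  {"fingers": 0.04,"delta_pos": [0,0,0],"turn": 0},
  {"fingers": 0.04,"delta_pos": [0,0,0],"turn": 0},
])

```text
t: 11.22
tcp_pos: [0.5284, -0.0996, 0.2276]
orientation: [-2.164, -2.277, -0.0]
ft_force: [-1.1, 0.1, -0.5]
gripper_width: 0.0511
grip_force: 62.5
```

```bash
python3 - <<'E'
from h import *
o=observe(); print(o["tcp_pos"].round(4),o["grip_force"],o["qpos"].round(2))
w=camera_params("wrist"); im=grab_frame("wrist"); cv2.imwrite("pics/w4.png",im[:,:,::-1])
c=np.array([[-.0745,-.177],[-.0745,-.067],[.0455,-.177],[.0455,-.067]]); print("org corners expect",proj(w,np.c_[fromb(c),[.091]*4]).round(1))
hsv=cv2.cvtColor(im,cv2.COLOR_RGB2HSV); 
go(.5288,-.1001,.102,92.9)
E
```

```text
[ 0.5284 -0.0996  0.2276] 62.47518092393875 [-0.4   0.34  1.46  0.    1.33 -0.46]
org corners expect [[247.5 283.6]
 [238.2 147.2]
 [393.1 283.4]
 [402.1 147. ]]
from [ 0.5284 -0.0993  0.2277] 92.93 delta [-0.0008  0.0003  0.1257] turn 0.003 rows>= 3
```

View pics/w4.png

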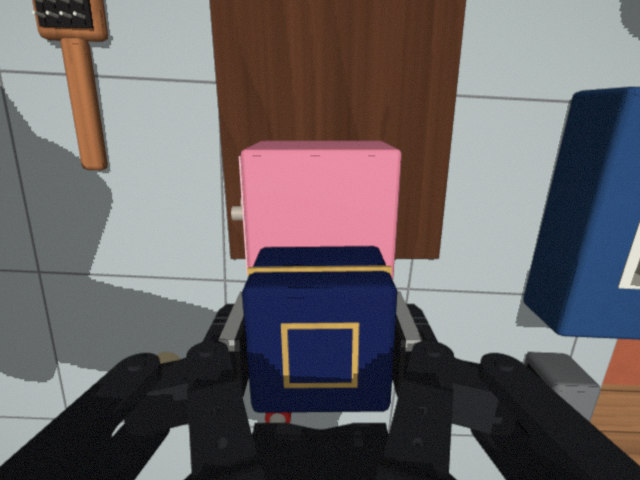

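jog_arm([
  {"fingers": 0.04,"delta_pos": [-0.0006,0.0002,0.05],"turn": 0},
  {"fingers": 0.04,"delta_pos": [-0.0006,0.0002,0.1],"turn": 0},
  {"fingers": 0.04,"delta_pos": [-0.0006,0.0002,0.12],"turn": 0},
  {"fingers": 0.04,"delta_pos": [-0.0006,0.0002,0.126],"turn": 0},
  {"fingers": 0.04,"delta_pos": [-0.0006,0.0002,0.126],"turn": 0},
  {"fingers": 0.04,"delta_pos": [-0.0006,0.0002,0.126],"turn": 0},
])

```text
t: 12.02
tcp_pos: [0.5294, -0.1008, 0.1027]
orientation: [2.163, 2.276, 0.001]
ft_force: [0.0, -0.0, -1.5]
gripper_width: 0.0509
grip_force: 62.8
```

jog_arm([
  {"fingers": 0.04,"delta_pos": [0,0,0.001],"turn": 0},
  {"fingers": 0.04,"delta_pos": [0,0,0.001],"turn": 0},
])

```text
t: 12.28
tcp_pos: [0.5289, -0.1008, 0.1009]
orientation: [2.165, 2.276, 0.0]
ft_force: [-0.4, 0.1, -1.5]
gripper_width: 0.0513
grip_force: 62.8
```

jog_arm([
  {"fingers": 0.04,"delta_pos": [0,0,0.001],"turn": 0},
  {"fingers": 0.04,"delta_pos": [0,0,0.001],"turn": 0},
])

```text
t: 12.52
tcp_pos: [0.5289, -0.1009, 0.0999]
orientation: [2.165, 2.276, 0.0]
ft_force: [-0.7, -0.2, 2.7]
gripper_width: 0.0514
grip_force: 62.8
```

jog_arm([
  {"fingers": 0.06,"delta_pos": [0,0,0],"turn": 0},
  {"fingers": 0.07,"delta_pos": [0,0,0],"turn": 0},
  {"fingers": 0.08,"delta_pos": [0,0,0],"turn": 0},
  {"fingers": 0.0854,"delta_pos": [0,0,-0.03],"turn": 0},
  {"fingers": 0.0854,"delta_pos": [0,0,-0.09],"turn": 0},
  {"fingers": 0.0854,"delta_pos": [0,0,-0.12],"turn": 0},
  {"fingers": 0.0854,"delta_pos": [0,0,-0.12],"turn": 0},
])

```text
t: 13.4
tcp_pos: [0.5296, -0.1011, 0.2217]
orientation: [2.162, 2.274, 0.002]
ft_force: [0.6, -0.8, -0.7]
gripper_width: 0.0854
grip_force: 0.0
```

```bash
python3 - <<'E'
from h import *
go(.381,.3155,.2,92.9)
t=camera_params("top"); im2=cv2.imread("pics/top2.png")[:,:,::-1].copy()
for a,ce,bb,m in blobs(im2,lambda h,s,v:(h>80)&(h<96)&(s>38)&(v>70),(145,245,195,295))[:1]:
    P=plane(t,contour(m),.038); (x,y),r=cv2.minEnclosingCircle((P[:,:2]*1000).astype(np.float32)); print(x,y,r,rect(P))
c=camera_params("top"); im=grab_frame("top"); cv2.imwrite("pics/top3.png",im[:,:,::-1])
w=camera_params("wrist"); im=grab_frame("wrist"); cv2.imwrite("pics/w5.png",im[:,:,::-1])
for a,ce,bb,m in blobs(im,lambda h,s,v:(h>105)&(h<130)&(s>75),(150,100,480,420),80)[:3]:
    P=tob(plane(w,contour(m),.133)); r=rect(P); print("box",a,ce,np.round(r[0],1),np.round(r[1],1),round(r[2],1))
E
```

```text
from [ 0.5296 -0.1011  0.2217] 92.88 delta [ 0.4236 -0.1275  0.0203] turn -0.002 rows>= 8
380.36456298828125 314.9494323730469 34.51508331298828 ((381.12054443359375, 315.1278991699219), (66.6221694946289, 61.05263900756836), 45.962074279785156)
box 4165 [319.65570228 234.11764706] [ -14.5 -121.2] [50.1 52.2] 0.1
box 960 [319.5 240.5] [ -14.6 -123.5] [20.  20.5] 89.9
box 250 [317.596 192.388] [-14.9 -91.5] [42.5  2.5] 1.0
```

View pics/w5.png

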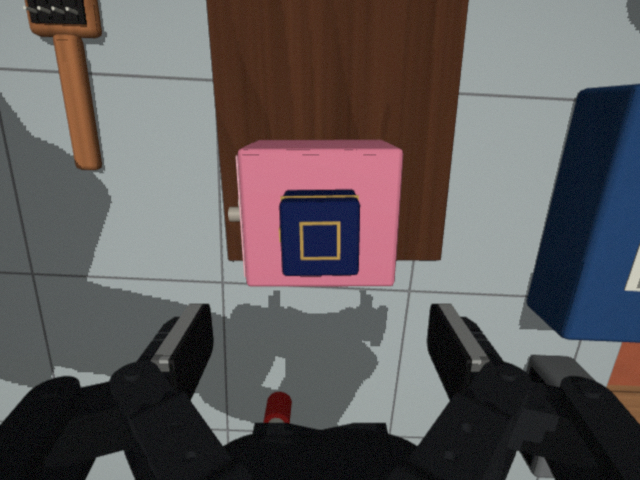

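jog_arm([
  {"fingers": 0.0854,"delta_pos": [0.05,-0.015,0],"turn": 0},
  {"fingers": 0.0854,"delta_pos": [0.1,-0.03,0],"turn": 0},
  {"fingers": 0.0854,"delta_pos": [0.155,-0.047,0],"turn": 0},
  {"fingers": 0.0854,"delta_pos": [0.21,-0.063,0.01],"turn": 0},
  {"fingers": 0.0854,"delta_pos": [0.265,-0.08,0.0203],"turn": 0},
  {"fingers": 0.0854,"delta_pos": [0.32,-0.096,0.0203],"turn": 0},
  {"fingers": 0.0854,"delta_pos": [0.37,-0.111,0.0203],"turn": 0},
  {"fingers": 0.0854,"delta_pos": [0.41,-0.1235,0.0203],"turn": 0},
  {"fingers": 0.0854,"delta_pos": [0.4236,-0.1275,0.0203],"turn": 0},
  {"fingers": 0.0854,"delta_pos": [0.4236,-0.1275,0.0203],"turn": 0},
  {"fingers": 0.0854,"delta_pos": [0.4236,-0.1275,0.0203],"turn": 0},
])

```text
t: 14.88
tcp_pos: [0.3806, 0.3148, 0.1989]
orientation: [-2.166, -2.275, 0.001]
ft_force: [-0.5, -0.2, 0.2]
gripper_width: 0.0853
grip_force: 0.0
```

```bash
python3 - <<'E'
from h import *
w=camera_params("wrist"); im=grab_frame("wrist"); cv2.imwrite("pics/w6.png",im[:,:,::-1])
print("expect",proj(w,[.381,.3155,.038]))
for a,ce,bb,m in blobs(im,lambda h,s,v:(h>80)&(h<96)&(s>38)&(v>70),(200,100,440,320),200)[:2]:
    P=plane(w,contour(m),.038); e=cv2.fitEllipse((P[:,:2]*1000).astype(np.float32)); (x,y),r=cv2.minEnclosingCircle((P[:,:2]*1000).astype(np.float32)); print(a,ce,bb,e,x,y,r)
go(.381,.3155,.008,92.9)
E
```

```text
expect [[320.38636019 209.72900079]]
4428 [322.64182475 203.78477868] [286 165  74  78] ((382.7326354980469, 319.6304626464844), (60.167842864990234, 65.84402465820312), 4.327596664428711) 382.17041015625 319.929931640625 33.26072311401367
from [0.3807 0.3148 0.1991] 92.79 delta [0.0008 0.0004 0.1911] turn -0.011 rows>= 4
```

View pics/w6.png

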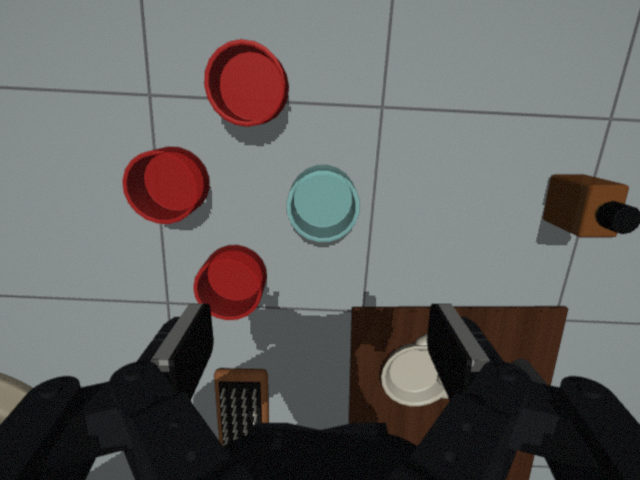

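```bash
python3 - <<'E'
from h import *
w=camera_params("wrist"); im=cv2.imread("pics/w6.png")[:,:,::-1].copy()
m=blobs(im,lambda h,s,v:(h>80)&(h<96)&(s>38)&(v>70),(200,100,440,320),200)[0][3]
P=plane(w,contour(m),.038)[:,:2]*1000
Q=P[P[:,1]<320]   # rim side only (toward image bottom)
A=np.c_[2*Q,np.ones(len(Q))]; s=np.linalg.lstsq(A,(Q**2).sum(1),rcond=None)[0]; print(s[:2],np.sqrt(s[2]+s[:2]@s[:2]),P.min(0),P.max(0))
t=camera_params("top"); im2=cv2.imread("pics/top2.png")[:,:,::-1].copy()
P=plane(t,contour(blobs(im2,lambda h,s,v:(h>80)&(h<96)&(s>38)&(v>70),(145,245,195,295))[0][3]),.038)[:,:2]*1000
print(P.min(0),P.max(0))
E
```

```text
[383.01261718 317.4046061 ] 30.231578899682457 [352.18723368 286.69281856] [413.63740779 353.01339446]
[349.84690659 281.9042291 ] [412.38977526 348.20515802]
```

jog_arm([
  {"fingers": 0.0854,"delta_pos": [0.0025,0.0022,0.05],"turn": 0},
  {"fingers": 0.0854,"delta_pos": [0.0025,0.0022,0.11],"turn": 0},
  {"fingers": 0.0854,"delta_pos": [0.0025,0.0022,0.165],"turn": 0},
  {"fingers": 0.0854,"delta_pos": [0.0025,0.0022,0.19],"turn": 0},
  {"fingers": 0.0854,"delta_pos": [0.0025,0.0022,0.194],"turn": 0},
  {"fingers": 0.0854,"delta_pos": [0.0025,0.0022,0.194],"turn": 0},
  {"fingers": 0.05,"delta_pos": [0.0025,0.0022,0.194],"turn": 0},
  {"fingers": 0.05,"delta_pos": [0.0025,0.0022,0.194],"turn": 0},
  {"fingers": 0.05,"delta_pos": [0.0025,0.0022,0.194],"turn": 0},
  {"fingers": 0.05,"delta_pos": [0.0025,0.0022,0.194],"turn": 0},
])

```text
t: 16.18
tcp_pos: [0.3829, 0.3187, 0.007]
orientation: [2.164, 2.276, 0.003]
ft_force: [-2.4, -2.7, 12.6]
gripper_width: 0.0611
grip_force: 63.5
```

```bash
python3 - <<'E'
from h import *
go(.3828,.3174,.2,92.9)
go(.5211,.0227,.2,92.9)
E
```

```text
from [0.3829 0.3187 0.007 ] 92.91 delta [-0.0011  0.0002 -0.193 ] turn 0.001 rows>= 4
from [0.3829 0.3187 0.007 ] 92.91 delta [-0.3025  0.1234 -0.1929] turn 0.001 rows>= 7
```

jog_arm([
  {"fingers": 0.05,"delta_pos": [0,0,-0.03],"turn": 0},
  {"fingers": 0.05,"delta_pos": [0,0,-0.09],"turn": 0},
  {"fingers": 0.05,"delta_pos": [-0.01,0.004,-0.145],"turn": 0},
  {"fingers": 0.05,"delta_pos": [-0.055,0.0224,-0.18],"turn": 0},
  {"fingers": 0.05,"delta_pos": [-0.105,0.0428,-0.193],"turn": 0},
  {"fingers": 0.05,"delta_pos": [-0.16,0.0653,-0.193],"turn": 0},
  {"fingers": 0.05,"delta_pos": [-0.215,0.0877,-0.193],"turn": 0},
  {"fingers": 0.05,"delta_pos": [-0.265,0.1081,-0.193],"turn": 0},
  {"fingers": 0.05,"delta_pos": [-0.295,0.1203,-0.193],"turn": 0},
  {"fingers": 0.05,"delta_pos": [-0.302,0.1234,-0.193],"turn": 0},
  {"fingers": 0.05,"delta_pos": [-0.302,0.1234,-0.193],"turn": 0},
  {"fingers": 0.05,"delta_pos": [-0.302,0.1234,-0.193],"turn": 0},
])

```text
t: 17.68
tcp_pos: [0.5202, 0.0242, 0.1985]
orientation: [-2.163, -2.278, -0.0]
ft_force: [0.2, 0.2, -0.9]
gripper_width: 0.0608
grip_force: 65.8
```

```bash
python3 - <<'E'
from h import *
w=camera_params("wrist"); im=grab_frame("wrist"); cv2.imwrite("pics/w7.png",im[:,:,::-1])
go(.5211,.0227,.013,92.9); print(observe()["grip_force"])
# dish from wrist view
for a,ce,bb,m in blobs(im,lambda h,s,v:(s<70)&(v>85),None,1500)[:4]:
    P=tob(plane(w,contour(m),.018)); 
    if abs(P.mean(0)[0])<.08 and .05<P.mean(0)[1]<.18: print(a,ce,bb,P.min(0),P.max(0))
E
```

```text
from [0.5203 0.0241 0.1985] 92.97 delta [-0.0015  0.0007  0.1855] turn 0.007 rows>= 3
65.83841018378735
12183 [310.63941558  57.94352787] [240   0 153 112] [-0.0798531   0.08204834] [0.04002916 0.16187908]
```

View pics/w7.png

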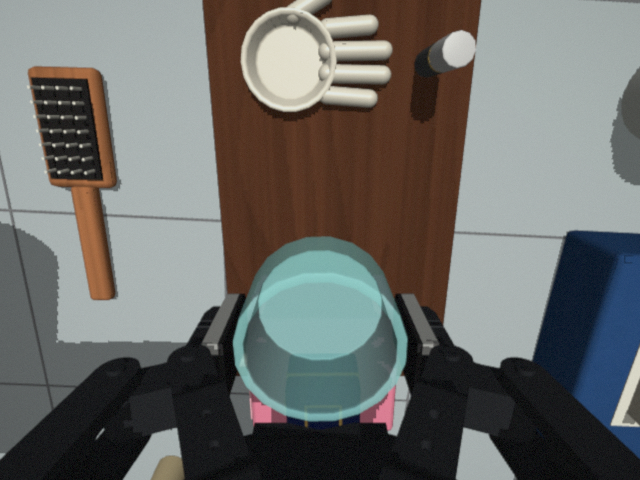

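jog_arm([
  {"fingers": 0.05,"delta_pos": [-0.0007,-0.0002,0.06],"turn": 0},
  {"fingers": 0.05,"delta_pos": [-0.0007,-0.0002,0.12],"turn": 0},
  {"fingers": 0.05,"delta_pos": [-0.0007,-0.0002,0.165],"turn": 0},
  {"fingers": 0.05,"delta_pos": [-0.0007,-0.0002,0.18],"turn": 0},
  {"fingers": 0.05,"delta_pos": [-0.0007,-0.0002,0.183],"turn": 0},
  {"fingers": 0.05,"delta_pos": [-0.0007,-0.0002,0.183],"turn": 0},
  {"fingers": 0.05,"delta_pos": [-0.0007,-0.0002,0.183],"turn": 0},
])

```text
t: 18.6
tcp_pos: [0.5213, 0.0222, 0.0167]
orientation: [2.163, 2.275, 0.002]
ft_force: [0.0, 0.0, -1.4]
gripper_width: 0.0607
grip_force: 65.8
```

jog_arm([
  {"fingers": 0.05,"delta_pos": [0,0,0.001],"turn": 0},
  {"fingers": 0.05,"delta_pos": [0,0,0.001],"turn": 0},
])

```text
t: 18.85
tcp_pos: [0.5206, 0.0223, 0.0146]
orientation: [2.165, 2.276, 0.0]
ft_force: [-0.0, -0.1, -1.1]
gripper_width: 0.0609
grip_force: 65.8
```

jog_arm([
  {"fingers": 0.05,"delta_pos": [0,0,0.001],"turn": 0},
  {"fingers": 0.05,"delta_pos": [0,0,0.001],"turn": 0},
])

```text
t: 19.1
tcp_pos: [0.5204, 0.0223, 0.0132]
orientation: [-2.165, -2.276, 0.0]
ft_force: [-0.9, 0.0, -1.4]
gripper_width: 0.0607
grip_force: 65.8
```

jog_arm([
  {"fingers": 0.05,"delta_pos": [0,0,0.001],"turn": 0},
  {"fingers": 0.05,"delta_pos": [0,0,0.001],"turn": 0},
])

```text
t: 19.35
tcp_pos: [0.5205, 0.0223, 0.0131]
orientation: [2.165, 2.277, -0.0]
ft_force: [-5.0, 0.3, 9.1]
gripper_width: 0.0608
grip_force: 66.8
```

jog_arm([
  {"fingers": 0.068,"delta_pos": [0,0,0],"turn": 0},
  {"fingers": 0.0854,"delta_pos": [0,0,0],"turn": 0},
  {"fingers": 0.0854,"delta_pos": [0,0,0],"turn": 0},
  {"fingers": 0.0854,"delta_pos": [0,0,-0.02],"turn": 0},
  {"fingers": 0.0854,"delta_pos": [0,0,-0.06],"turn": 0},
  {"fingers": 0.0854,"delta_pos": [0,0,-0.12],"turn": 0},
  {"fingers": 0.0854,"delta_pos": [0,0,-0.18],"turn": 0},
  {"fingers": 0.0854,"delta_pos": [0,0,-0.22],"turn": 0},
  {"fingers": 0.0854,"delta_pos": [0,0,-0.22],"turn": 0},
])

```text
t: 20.48
tcp_pos: [0.5215, 0.0222, 0.2351]
orientation: [2.161, 2.273, 0.005]
ft_force: [-0.2, -0.3, -0.1]
gripper_width: 0.0854
grip_force: 0.0
```

```bash
python3 - <<'E'
from h import *
go(.361,-.3125,.22,92.9)
w=camera_params("wrist"); im=grab_frame("wrist"); cv2.imwrite("pics/w8.png",im[:,:,::-1])
for a,ce,bb,m in blobs(im,lambda h,s,v:(h>80)&(h<96)&(s>38)&(v>70),(200,100,440,320),200)[:2]:
    P=plane(w,contour(m),.044)[:,:2]*1000; Q=P[P[:,1]<P[:,1].min()+34]
    A=np.c_[2*Q,np.ones(len(Q))]; s=np.linalg.lstsq(A,(Q**2).sum(1),rcond=None)[0]; print("votive",s[:2],np.sqrt(s[2]+s[:2]@s[:2]),tob(s[None,:2]/1000),P.min(0),P.max(0))
E
```

```text
from [0.5215 0.0222 0.2351] 92.89 delta [-0.3261 -0.1773  0.0145] turn -0.001 rows>= 6
votive [520.52506583  20.86309317] 29.90865442436555 [[-0.01663652 -0.00079624]] [489.92053491  -9.03964361] [550.69424099  55.99955659]
```

View pics/w8.png

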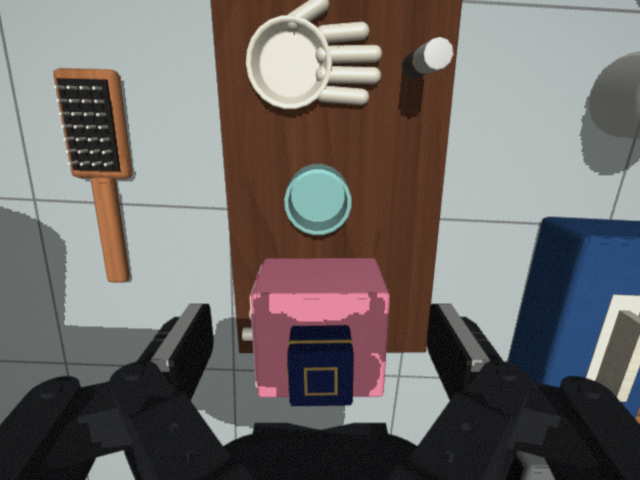

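jog_arm([
  {"fingers": 0.0854,"delta_pos": [-0.04,-0.0217,0],"turn": 0},
  {"fingers": 0.0854,"delta_pos": [-0.09,-0.0489,0],"turn": 0},
  {"fingers": 0.0854,"delta_pos": [-0.14,-0.0761,0],"turn": 0},
  {"fingers": 0.0854,"delta_pos": [-0.19,-0.1033,0],"turn": 0},
  {"fingers": 0.0854,"delta_pos": [-0.24,-0.1305,0.01],"turn": 0},
  {"fingers": 0.0854,"delta_pos": [-0.29,-0.1577,0.0145],"turn": 0},
  {"fingers": 0.0854,"delta_pos": [-0.3261,-0.1773,0.0145],"turn": 0},
  {"fingers": 0.0854,"delta_pos": [-0.3261,-0.1773,0.0145],"turn": 0},
  {"fingers": 0.0854,"delta_pos": [-0.3261,-0.1773,0.0145],"turn": 0},
  {"fingers": 0.0854,"delta_pos": [-0.3261,-0.1773,0.0145],"turn": 0},
])

```text
t: 21.78
tcp_pos: [0.3602, -0.3112, 0.2174]
orientation: [-2.163, -2.278, -0.001]
ft_force: [0.3, 0.1, 0.4]
gripper_width: 0.0853
grip_force: 0.0
```

```bash
python3 - <<'E'
from h import *
w=camera_params("wrist"); im=grab_frame("wrist"); cv2.imwrite("pics/w9.png",im[:,:,::-1])
print("expect",proj(w,[[.361,-.3125,.075],[.361,-.3125,0]]))
for a,ce,bb,m in blobs(im,lambda h,s,v:(h>12)&(h<32)&(s>45)&(v>70),(220,60,420,340),100)[:3]:
    P=plane(w,contour(m),.075)[:,:2]*1000; Q=P[P[:,1]<P[:,1].min()+18]
    A=np.c_[2*Q,np.ones(len(Q))]; s=np.linalg.lstsq(A,(Q**2).sum(1),rcond=None)[0]; print(a,ce,bb,"c",s[:2],np.sqrt(s[2]+s[:2]@s[:2]),P.min(0),P.max(0))
go(.361,-.3125,.042,92.9)
E
```

```text
expect [[320.69855724 218.29052254]
 [320.52192725 197.42620844]]
1863 [320.05045625 208.4675255 ] [298 179  45  59] c [ 360.43346754 -311.30356603] 16.91445298386476 [ 342.97743866 -328.38760913] [ 377.86420313 -281.20401809]
from [ 0.3602 -0.3113  0.2176] 92.97 delta [-0.0013  0.0007  0.1756] turn 0.007 rows>= 3
```

View pics/w9.png

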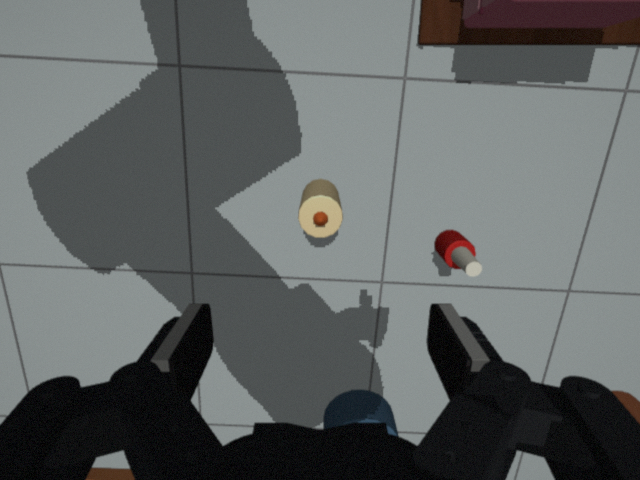

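jog_arm([
  {"fingers": 0.0854,"delta_pos": [0.0005,0,0.06],"turn": 0},
  {"fingers": 0.0854,"delta_pos": [0.0005,0,0.12],"turn": 0},
  {"fingers": 0.0854,"delta_pos": [0.0005,0,0.16],"turn": 0},
  {"fingers": 0.0854,"delta_pos": [0.0005,0,0.1755],"turn": 0},
  {"fingers": 0.0854,"delta_pos": [0.0005,0,0.1755],"turn": 0},
  {"fingers": 0.02,"delta_pos": [0.0005,0,0.1755],"turn": 0},
  {"fingers": 0.02,"delta_pos": [0.0005,0,0.1755],"turn": 0},
  {"fingers": 0.02,"delta_pos": [0.0005,0,0.1755],"turn": 0},
  {"fingers": 0.02,"delta_pos": [0.0005,0,0.1755],"turn": 0},
  {"fingers": 0.02,"delta_pos": [0.0005,0,0.1755],"turn": 0},
  {"fingers": 0.02,"delta_pos": [0.0005,0,0.1755],"turn": 0},
])

```text
t: 23.2
tcp_pos: [0.3601, -0.3121, 0.0431]
orientation: [2.164, 2.276, -0.0]
ft_force: [-0.2, 0.9, 6.2]
gripper_width: 0.0346
grip_force: 59.3
```

```bash
python3 - <<'E'
from h import *
go(.5206,.0218,.25,92.9)
E
```

```text
from [ 0.3601 -0.3121  0.0431] 92.88 delta [ 0.3252  0.1773 -0.2071] turn -0.002 rows>= 7
```

jog_arm([
  {"fingers": 0.02,"delta_pos": [0,0,-0.03],"turn": 0},
  {"fingers": 0.02,"delta_pos": [0,0,-0.09],"turn": 0},
  {"fingers": 0.02,"delta_pos": [0,0,-0.15],"turn": 0},
  {"fingers": 0.02,"delta_pos": [0.035,0.0191,-0.19],"turn": 0},
  {"fingers": 0.02,"delta_pos": [0.085,0.0464,-0.205],"turn": 0},
  {"fingers": 0.02,"delta_pos": [0.135,0.0736,-0.205],"turn": 0},
  {"fingers": 0.02,"delta_pos": [0.185,0.1009,-0.205],"turn": 0},
  {"fingers": 0.02,"delta_pos": [0.235,0.1281,-0.205],"turn": 0},
  {"fingers": 0.02,"delta_pos": [0.28,0.1527,-0.205],"turn": 0},
  {"fingers": 0.02,"delta_pos": [0.31,0.169,-0.205],"turn": 0},
  {"fingers": 0.02,"delta_pos": [0.3252,0.1773,-0.205],"turn": 0},
  {"fingers": 0.02,"delta_pos": [0.3252,0.1773,-0.205],"turn": 0},
])

```text
t: 24.7
tcp_pos: [0.5205, 0.0221, 0.2472]
orientation: [-2.164, -2.278, 0.0]
ft_force: [0.6, -1.0, 0.4]
gripper_width: 0.0347
grip_force: 60.0
```

jog_arm([
  {"fingers": 0.02,"delta_pos": [0,0,0.05],"turn": 0},
  {"fingers": 0.02,"delta_pos": [0,0,0.1],"turn": 0},
  {"fingers": 0.02,"delta_pos": [0,0,0.11],"turn": 0},
  {"fingers": 0.02,"delta_pos": [0,0,0.11],"turn": 0},
  {"fingers": 0.02,"delta_pos": [0,0,0.11],"turn": 0},
])

```text
t: 25.32
tcp_pos: [0.5215, 0.0214, 0.1393]
orientation: [2.163, 2.274, 0.003]
ft_force: [-0.7, -0.1, -1.0]
gripper_width: 0.0344
grip_force: 60.0
```

```bash
python3 - <<'E'
from h import *
go(.5206,.0218,.057,92.9)
go(.5206,.0218,.057,92.9)
w=camera_params("side"); im=grab_frame("side"); v=grab_frame("wrist")
p=proj(w,[.5206,.0218,.07])[0].astype(int); print(p)
cr=cv2.resize(im[p[1]-60:p[1]+60,p[0]-50:p[0]+50],(0,0),fx=4,fy=4,interpolation=2); cv2.imwrite("pics/s10.png",np.hstack([cr[:,:,::-1],cv2.resize(v,(400,480))[:,:,::-1]]))
E
```

```text
from [0.5215 0.0214 0.1393] 92.86 delta [ 0.0005 -0.0012  0.0823] turn -0.004 rows>= 2
from [0.5215 0.0214 0.1393] 92.86 delta [ 0.0005 -0.0012  0.0823] turn -0.004 rows>= 2
[358 228]
```

View pics/s10.png

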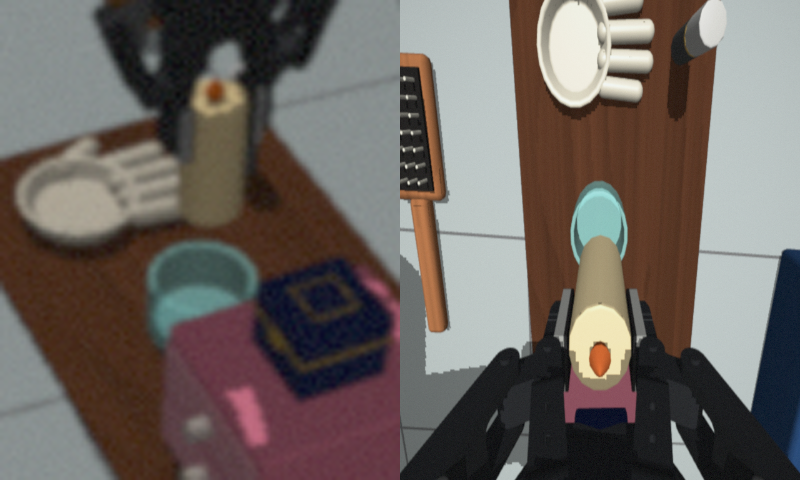

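jog_arm([
  {"fingers": 0.02,"delta_pos": [0.0003,-0.0006,0.03],"turn": 0},
  {"fingers": 0.02,"delta_pos": [0.0003,-0.0006,0.055],"turn": 0},
  {"fingers": 0.02,"delta_pos": [0.0003,-0.0006,0.072],"turn": 0},
  {"fingers": 0.02,"delta_pos": [0.0003,-0.0006,0.08],"turn": 0},
  {"fingers": 0.02,"delta_pos": [0.0003,-0.0006,0.081],"turn": 0},
  {"fingers": 0.02,"delta_pos": [0.0003,-0.0006,0.081],"turn": 0},
])

```text
t: 26.18
tcp_pos: [0.5204, 0.0221, 0.0571]
orientation: [2.164, 2.276, 0.001]
ft_force: [-0.5, -0.0, -0.1]
gripper_width: 0.0347
grip_force: 60.0
```

jog_arm([
  {"fingers": 0.02,"delta_pos": [0,0,0.0015],"turn": 0},
  {"fingers": 0.02,"delta_pos": [0,0,0.0015],"turn": 0},
])

```text
t: 26.42
tcp_pos: [0.5202, 0.0222, 0.0552]
orientation: [2.164, 2.276, 0.001]
ft_force: [0.8, 0.3, 0.9]
gripper_width: 0.0347
grip_force: 60.2
```

jog_arm([
  {"fingers": 0.02,"delta_pos": [0,0,0.001],"turn": 0},
  {"fingers": 0.02,"delta_pos": [0,0,0.001],"turn": 0},
])

```text
t: 26.68
tcp_pos: [0.5203, 0.0221, 0.0551]
orientation: [2.164, 2.276, 0.001]
ft_force: [-3.0, 0.7, 11.6]
gripper_width: 0.0347
grip_force: 61.6
```

Contact with the votive floor at the expected height; releasing and rising.

jog_arm([
  {"fingers": 0.045,"delta_pos": [0,0,0],"turn": 0},
  {"fingers": 0.06,"delta_pos": [0,0,0],"turn": 0},
  {"fingers": 0.075,"delta_pos": [0,0,0],"turn": 0},
  {"fingers": 0.075,"delta_pos": [0,0,0],"turn": 0},
  {"fingers": 0.075,"delta_pos": [0,0,-0.03],"turn": 0},
  {"fingers": 0.075,"delta_pos": [0,0,-0.08],"turn": 0},
  {"fingers": 0.075,"delta_pos": [0,0,-0.14],"turn": 0},
  {"fingers": 0.075,"delta_pos": [0,0,-0.19],"turn": 0},
  {"fingers": 0.075,"delta_pos": [-0.1,-0.05,-0.19],"turn": 0},
  {"fingers": 0.075,"delta_pos": [-0.15,-0.08,-0.19],"turn": 0},
  {"fingers": 0.075,"delta_pos": [-0.2,-0.15,-0.19],"turn": 0},
  {"fingers": 0.075,"delta_pos": [-0.2,-0.15,-0.19],"turn": 0},
])

```text
t: 28.18
tcp_pos: [0.3808, -0.184, 0.2438]
orientation: [2.164, 2.277, -0.0]
ft_force: [0.5, -1.0, 0.3]
gripper_width: 0.075
grip_force: 0.0
```

```bash
python3 - <<'E'
from h import *
a=grab_frame("side"); b=grab_frame("top")
A=cv2.resize(a[100:340,250:490],(400,400),interpolation=2); Bc=cv2.resize(b[130:260,200:420],(677,400))[:, :400]
cv2.imwrite("pics/fin.png",np.hstack([A,Bc])[:,:,::-1])
E
```

```text
(no output)
```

View pics/fin.png

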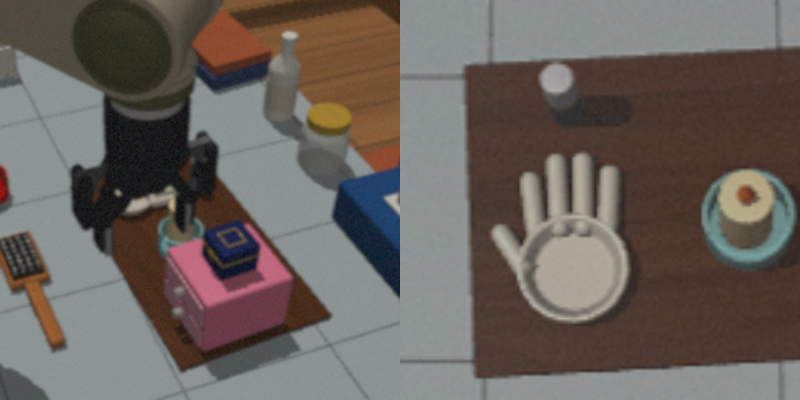

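```bash
python3 -c "
from plant import *
print(sign_off())"
```

```text
the job is handed in; nothing more can be done
None
```

The job is done and handed in at about 28 s: votive midway with the candle placed in it afterwards, lipstick upright about 2 cm behind the hand dish, and ring box centred on the organizer's top; the last camera check showed all of it standing, though the perfume and nail polish were out of that picture (no planned move went near them).

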